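Unlock the label printer's battery and put it on charge

ROBOT

A 6-joint arm with a two-finger parallel gripper is mounted at the origin on a cart in front of the work surface, level with it; the furniture and walls round the work are solid. World frame = base frame: x ahead of the robot, y to its left, z up, the work surface at z = 0. Lengths are in mm, angles in rad, forces in N, time in s.
With the tool pointing down it reaches from about 375 to 750 mm from the base axis. Payload 9 kg.
Tool frame: the origin (TCP) lies between the finger pads; the fingertips stand 14 mm ahead of it and the grasp point (between the pads) lies 5 mm behind it (r.tip_reach is the z of the fingertips in the tool frame, in mm); z points along the fingers, y is the direction in which the jaws open and shut (so a half turn about z gives the same grasp; the last joint's range is limited). The gripper opens to 85 mm and grips with 20 to 120 N. Pads are 22 mm wide; open, the fingers measure 114 mm over their backs; the gripper's body (76 mm by 85 mm) begins 54 mm behind the grasp point. The pads swing forward as they close: fully open they stand 13 mm farther back than shut.
Start: joints at [-1.375, 0.104, 0.097, 1.564, 0, 1.353], TCP at [241.267, -549.386, 245.331] pointing down, gripper open.
Joint ranges: [-2.99, 2.99], [-0.84, 1.86], [-1.1, 1.16], [-1.84, 2.11], [-1.51, 1.56], [-3.14, 3.14]. Speed limits (rad/s): [2.22, 2.22, 2.57, 3.14, 3.14, 3.14].

INTERFACE

Orientations are given as a rotation vector (axis times angle).
In Python, from station import telemetry, vision, ticket, r gives the robot as it stands.
- The arm moves only by the tool send_rows, never from a script. Its argument "motion" is a list of rows, each an object with "slide": the shift along the tool's x, y, z in m, a list of three; "roll": the turn about the tool's z in rad; "grip": the opening, from -1 (shut) to 1 (fully open). A call has 1 to 8 rows; each row shifts and turns the commanded pose from where the row before left it, along the tool's axes as they then stand; what a row does not reach is not made up. A row lasts 1/10 s, in which the tool goes at most 50 mm and 8.59 degrees, less where a joint would pass 70% of its speed; a pose out of reach is approached as far as the arm can. A call is refused whole if a number of a shift passes 0.05 or a number of a turn 0.15, either way. A call with a gripper value outside its range is refused whole. The fingers move at their own pace and stop on an object; "force" is the grip in N (left out, the last holds). Time passes only in rows, so rows that do not move let the fingers close. It gives the time, the measured TCP pose, the force and the opening at its end, in the units of the state.
- telemetry.get_state(): the state, without advancing time (a new reading comes with each control period).
- vision.grab_frame(name): name is "scene" or "top" or "wrist"; returns a dict with "img" (420x560x3 uint8, red, green, blue), "fovy" (degrees; the focal length in pixels is half the picture's height over the tangent of half this angle, whatever the lens; pixels are square), "cx", "cy" (the principal point, pixels), "cam_to_world" (4x4, takes a point from camera to world coordinates); the wrist camera has in their place "tool_from_camera" (4x4, takes a point from camera to tool coordinates, whose origin is the TCP and whose axes are the flange's). Camera axes: x right, y up, looking along -z (the intrinsics and any distortion apply to the point x, -y, -z); pixel columns grow to the right and rows downward; lengths in mm; the calibration is good to about 2 mm. A picture is of the moment at which its call begins: read the wrist's pose just before it. There is no depth.
- ticket.close_job(): hands the job in, once; it reports no verdict.
The state is a dict: "time_s": time; "joint_positions": joint angles; "qd": joint speeds; "joint_torque": joint torques, N m; "position": TCP position; "ee_rot": TCP orientation; "wrist_force": force on the tool from outside, world axes, zero at the start; "torque": the same for the moment, N m; "opening": finger opening in mm.
Only numpy, scipy, OpenCV 4.12 (cv2) and the standard library are available. Lean on these libraries where they do the work, as an engineer would, in place of code of your own. Each camera call takes 0.05 s, during which the arm holds its last target. There are 200 camera calls.

TASK

The handheld label printer lies face down with a flat battery. Slide the small white lock switch in its recessed slot away from the battery, lift the battery out, then lay it in the charging tray with its brass contacts towards the contact hood and slide it under the hood until it is fully home. Let go of it, leave the printer lying in its place, and don't disturb the other things on the worktop.

Things in the scene. Friction and masses are not known exactly. Their poses are not given: they have to be found in the camera images.
- printer_slot (a point): Handheld label printer, slate grey, lying loose and face down (0.9 kg). Point: on its centre line, top surface of its handle (56 mm wide, 48 mm high). Axes: z up, x along the printer to its wide head, battery at -x. The recessed slot runs along x from -21 to +36 mm of this point, 34 mm wide, 7 mm deep; its first 30 mm, next to the battery, are free for a shut fingertip while locked.
- printer_head (a point): Top of the printer's wide print head, 54 mm above the worktop, 87 mm from printer_slot along the printer's x; the head is 92 mm wide (y) and 80 mm long (x). Axes as the printer's.
- printer_bay (a point): Centre of the battery bay's floor, 20 mm above the worktop, 52 mm behind printer_slot (-x); axes as the printer's. The bay's walls, 48 mm high, cover the battery's long sides fully; its ends stand 4 mm out past the handle's sides, with free air beside them. Take the battery by its two ends and lift it straight up 35 mm to clear the bay.
- lock_knob (a point): White ribbed slide switch in the slot, 11 mm (along the slot) x 14 mm x 6.5 mm high, top flush with the handle's top. Point: middle of its top; axes as the printer's. It slides along the printer's +x, away from the battery, by 12 mm, resists with about 1.2 N and stays where left. Unlocking bares an orange patch on the slot floor.
- lock (a joint): Travel of the slide switch in m: 0 = locked, 0.012 = fully unlocked. A steel bolt on it holds the battery until about 0.008; whether the battery is free is felt on lifting (a held one lifts the printer with it).
- pack_center (a point): Battery pack, dark grey with a light plate on top, 64 x 46 x 28 mm, about 0.15 kg. Point: its centre, 14 mm above its underside. Axes: x along the 64 mm length to the end with four brass contacts, y along the 46 mm width, z up. Its lowest 10 mm are a foot only 48 mm long; the ends above overhang. At first it lies across the printer's handle, contacts at the printer's +y.
- pack_contacts (a point): Centre of the battery's contact end, 32 mm from pack_center along the battery's x; axes as the battery's.
- charger_tray (a point): Light grey charger, fixed. Point: on the tray's flat floor, 14 mm above the worktop, under the centre of a battery fully home. Axes: z up, x to the contact hood. The tray is 64 mm wide, from x = -70 mm to a stop wall at +32.5 mm, open at both sides and at -x. Behind the stop a housing 80 mm wide, 56 mm high reaches to x = 88 mm.
- charger_entry (a point): On the tray's floor, 32 mm before charger_tray (-x), same axes: lay the battery here by its long sides, held a little behind its middle, then slide it 32 mm along +x, contacts first, to the stop; no spring or click.
- charger_contacts (a point): Centre of the stop wall with brass contacts, 14 mm above the tray floor, 32.5 mm from charger_tray along +x, same axes: the battery's contact end meets it here. A hood roofs the last 10 mm before it, 33 mm above the floor; cheeks along the last 14 mm leave 52 mm between them, with a flared entry 10 mm longer. Fingers must stay short of these.
- staples_center (a point): Bystander: carton of staples, 41 x 74 x 27 mm, its centre.
- glue_center (a point): Bystander: glue stick lying down, 28 x 95 x 28 mm, its centre.
- rubber_center (a point): Bystander: grey and white eraser near the right side, 23 x 52 x 13 mm, its centre.
- clip_center (a point): Bystander: black binder clip, 41 x 51 x 21 mm, centre of its black body.

How it is judged:
By the outcome, as a careful person would: the job done as asked, in the order asked, and still so for the second after the job is handed in, with the robot touching nothing.
It also fails if it takes over 64 s, if anything falls off the work surface, if the arm or the gripper's body presses on something with over 40 N, if the wrist force passes 120 N, or if a joint passes its speed limit or range.

## Working session

There is one attempt and no reset: what is moved stays moved. The work goes in short steps, Python scripts to look and compute and a tool call to move; the robot and the scene stay as the last step left them, time stands still between calls to the robot, and variables do not carry over. Pictures are saved under pics/ and viewed, about 8 in all and at most 12, crops included, and the job is handed in when it is done.

Besides the shell and the picture viewer there is one more tool, called after ">>>" as a command line: name --argument value ..., lists and objects as JSON in quotes. send_rows: Moves the arm, as the interface text tells. Its arguments: {"type":"object","properties":{"motion":{"type":"array","items":{"type":"object","properties":{"slide":{"type":"array","items":{"type":"number"}},"roll":{"type":"number"},"grip":{"type":"number"}}}},"force":{"type":"number"}},"required":["motion"]}

```bash
ls; mkdir -p pics; python3 - <<'E'
from station import telemetry, vision, ticket, r
import cv2,numpy as np
print(telemetry.get_state(), r.tip_reach)
for n in ("top","scene"):
    f=vision.grab_frame(n); cv2.imwrite(f"pics/{n}0.png",f["img"][:,:,::-1])
    print(n,{k:(v.tolist() if hasattr(v,'tolist') else v) for k,v in f.items() if k!="img"})
E
```

```text
pics
{'time_s': 0.0, 'joint_positions': array([-1.37471152e+00,  1.04691472e-01,  9.64652804e-02,  1.56392096e+00,
        1.76478473e-05,  1.35311213e+00]), 'qd': array([-0.00039081, -0.00055467, -0.00018448,  0.00335216,  0.00077454,
       -0.00042974]), 'joint_torque': array([-2.50383655e-04, -5.56935096e+01,  5.03649795e+01,  1.71084126e-02,
       -3.09143716e-04,  1.66109652e-05]), 'position': array([ 241.19558019, -549.03276236,  244.52471445]), 'ee_rot': array([-3.07327840e+00, -6.45042879e-01, -5.06128828e-05]), 'wrist_force': array([-0.03231789, -0.55186188, -0.33594938]), 'torque': array([0.02812412, 0.02098937, 0.04762473]), 'opening': 85.35356259429446} 14.0
top {'fovy': 45.50931135275219, 'cx': 286.8166287251163, 'cy': 211.1443795013143, 'cam_to_world': [[-0.001785706529903376, 0.9816241234963217, -0.19081638143059693, 375.4373202176084], [-0.999469810915442, -0.007955453296882244, -0.03157226364218739, -107.52558125812223], [-0.03251012643530813, 0.1906588338706579, 0.9811178832058058, 1160.6746010725228], [0.0, 0.0, 0.0, 1.0]]}
scene {'fovy': 47.16264466483074, 'cx': 283.0357081717956, 'cy': 206.3466272721633, 'cam_to_world': [[0.5020864441049985, 0.3860512955911804, -0.7738692394832405, -257.94264557399276], [-0.864807207039129, 0.21977403880135707, -0.4514508461860723, -599.1862255119707], [-0.004206815800501549, 0.8959150456607538, 0.44420550836241335, 551.8153133202918], [0.0, 0.0, 0.0, 1.0]]}
```

```bash
python3 - <<'E'
import cv2
for n in ("top","scene"):
    i=cv2.imread(f"pics/{n}0.png"); cv2.imwrite(f"pics/{n}0b.png",cv2.resize(i,(800,600),interpolation=cv2.INTER_CUBIC))
E
```

```text
(no output)
```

View pics/top0b.png

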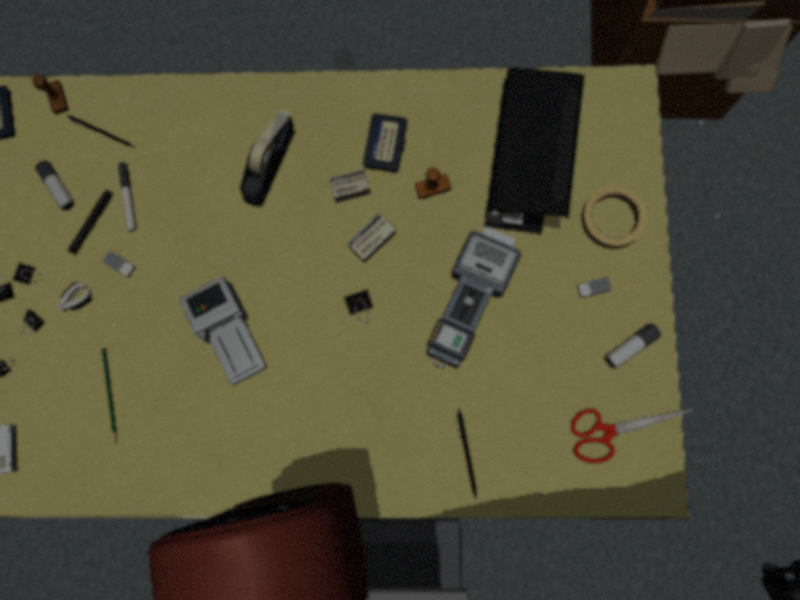

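View pics/scene0b.png

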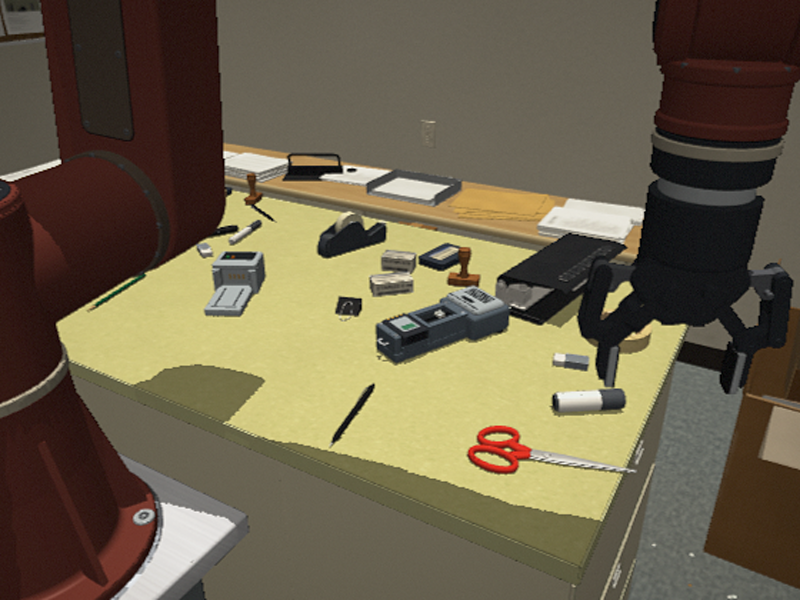

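Top view (800 px wide): printer with head at (487,262), slot/knob at about (467,300), battery at (452,340) and a strap or ring at (440,363). Charger housing at (212,305), tray at (238,350). The scene view agrees. Clip, carton, eraser and glue stick are all well away from both.

```bash
cat > h.py <<'E'
import numpy as np, cv2
from scipy.spatial.transform import Rotation as R
from station import telemetry, vision, r
def cam(f,st=None):
    if "cam_to_world" in f: return np.array(f["cam_to_world"])
    T=np.eye(4); T[:3,:3]=R.from_rotvec(st["ee_rot"]).as_matrix(); T[:3,3]=st["position"]
    return T@np.array(f["tool_from_camera"])
def foc(f): return 210/np.tan(np.radians(f["fovy"])/2)
def pix2w(M,F,cx,cy,p,z):
    d=M[:3,:3]@np.array([(p[0]-cx)/F,-(p[1]-cy)/F,-1]); o=M[:3,3]
    return o+d*(z-o[2])/d[2]
def w2pix(M,F,cx,cy,w):
    q=M[:3,:3].T@(np.array(w)-M[:3,3]); return np.array([cx+F*q[0]/-q[2],cy-F*q[1]/-q[2]])
def shot(name,tag):
    st=telemetry.get_state(); f=vision.grab_frame(name); cv2.imwrite(f"pics/{tag}.png",f["img"][:,:,::-1])
    M=cam(f,st); np.savez(f"pics/{tag}.npz",M=M,F=foc(f),cx=f["cx"],cy=f["cy"]); return f
def at(tag,p,z):
    d=np.load(f"pics/{tag}.npz"); return pix2w(d["M"],d["F"],d["cx"],d["cy"],p,z)
def plan(x,y,z,yaw=None):
    "tool-axis shift (mm) from the present pose to world x,y,z; yaw = world direction of tool x wanted"
    st=telemetry.get_state(); m=R.from_rotvec(st["ee_rot"]).as_matrix()
    print("pos",st["position"].round(1),"yaw",np.arctan2(m[1,0],m[0,0]).round(4),"slide mm",(m.T@(np.array([x,y,z])-st["position"])).round(1),"tilt",m[:,2].round(4))
    if yaw is not None:
        d=-(yaw-np.arctan2(m[1,0],m[0,0])); print("roll",((d+np.pi/2)%np.pi-np.pi/2).round(4))
E
python3 - <<'E'
from h import *
shot("top","t1"); shot("scene","s1")
k=.7
for n,p,z in [("head",(487,262),54),("knob",(467,300),48),("pack",(452,340),48),("chg tray lo",(249,378),14),("chg housing",(212,305),56),("tray mid",(238,350),14),("clip",(359,302),10),("glue",(633,346),14),("rubber",(594,288),7),("staples",(372,238),27)]:
    print(n,at("t1",(p[0]*k,p[1]*k),z).round(0))
plan(480,-150,250)
print([a for a in dir(r) if a[0]!='_'])
d=np.load("pics/t1.npz")
f=vision.grab_frame("wrist"); print(f["fovy"],f["cx"],f["cy"],np.array(f["tool_from_camera"]).round(3))
E
```

```text
head [ 654. -195.   54.]
knob [ 594. -162.   48.]
pack [ 530. -138.   48.]
chg tray lo [475. 189.  14.]
chg housing [587. 242.  56.]
tray mid [521. 209.  14.]
clip [599.  13.  10.]
glue [ 523. -428.   14.]
rubber [ 620. -372.    7.]
staples [703.  -9.  27.]
pos [ 241.2 -549.2  244.8] yaw 0.4138 slide mm [ 379.1 -269.5   -4.9] tilt [-1.e-04  8.e-04 -1.e+00]
['PlanningError', 'tip_reach']
68.52790246449212 281.55132659672955 215.08219955082484 [[-0.00000e+00  9.55000e-01  2.96000e-01  7.71050e+01]
 [ 1.00000e+00  0.00000e+00  1.00000e-03 -2.72000e-01]
 [ 1.00000e-03  2.96000e-01 -9.55000e-01 -1.28593e+02]
 [ 0.00000e+00  0.00000e+00  0.00000e+00  1.00000e+00]]
```

>>> send_rows --motion '[{"slide": [0, 0, 0], "roll": -0.143, "grip": -1}, {"roll": -0.143, "slide": [0, 0, 0], "grip": -1}, {"roll": -0.143, "slide": [0, 0, 0], "grip": -1}, {"roll": -0.143, "slide": [0, 0, 0], "grip": -1}, {"roll": -0.143, "slide": [0, 0, 0], "grip": -1}, {"roll": -0.143, "slide": [0, 0, 0], "grip": -1}, {"roll": -0.143, "slide": [0, 0, 0], "grip": -1}, {"roll": -0.143, "slide": [0, 0, 0], "grip": -1}]'

```text
time_s: 1.05
position: [241.2, -549.3, 245.2]
ee_rot: [-2.229, -2.213, -0.0]
wrist_force: [0.6, 0.2, -0.2]
opening: 0.2
```

>>> send_rows --motion '[{"slide": [0, 0, 0], "roll": -0.143, "grip": -1}, {"roll": -0.143, "slide": [0, 0, 0], "grip": -1}, {"roll": -0.143, "slide": [0, 0, 0], "grip": -1}, {"roll": -0.143, "slide": [0, 0, 0], "grip": -1}, {"roll": -0.143, "slide": [0, 0, 0], "grip": -1}, {"roll": -0.143, "slide": [0, 0, 0], "grip": -1}, {"roll": -0.143, "slide": [0, 0, 0], "grip": -1}, {"roll": -0.143, "slide": [0, 0, 0], "grip": -1}]'

```text
time_s: 1.85
position: [241.2, -549.3, 245.2]
ee_rot: [-0.676, -3.068, -0.0]
wrist_force: [0.5, -0.1, 0.8]
opening: 0.3
```

```bash
python3 -c "
from h import *
plan(575,-160,210,2.71)"
```

```text
pos [ 241.2 -549.3  245.2] yaw 2.7077 slide mm [-139.1  493.6   35.2] tilt [-1.e-04  2.e-04 -1.e+00]
roll -0.0023
```

>>> send_rows --motion '[{"slide": [-0.0116, 0.0411, 0.0029]}, {"slide": [-0.0116, 0.0411, 0.0029]}, {"slide": [-0.0116, 0.0411, 0.0029]}, {"slide": [-0.0116, 0.0411, 0.0029]}, {"slide": [-0.0116, 0.0411, 0.0029]}, {"slide": [-0.0116, 0.0411, 0.0029]}]'

```text
invalid input at $.motion[0]: expected keys slide, roll, grip
```

>>> send_rows --motion '[{"slide": [-0.0116, 0.0411, 0.0029]}, {"slide": [-0.0116, 0.0411, 0.0029]}, {"slide": [-0.0116, 0.0411, 0.0029]}, {"slide": [-0.0116, 0.0411, 0.0029]}, {"slide": [-0.0116, 0.0411, 0.0029]}, {"slide": [-0.0116, 0.0411, 0.0029]}, {"slide": [0, 0, 0]}, {"slide": [0, 0, 0]}]'

```text
invalid input at $.motion[0]: expected keys slide, roll, grip
```

```bash
python3 -c "
from h import *
plan(575,-160,210,2.71)
f=shot('wrist','w1')
cv2.imwrite('pics/w1b.png',cv2.resize(f['img'][:,:,::-1],(800,600),interpolation=cv2.INTER_CUBIC))"
```

```text
pos [ 241.2 -549.3  245.2] yaw 2.7077 slide mm [-139.1  493.6   35.2] tilt [-1.e-04  2.e-04 -1.e+00]
roll -0.0023
```

View pics/w1b.png

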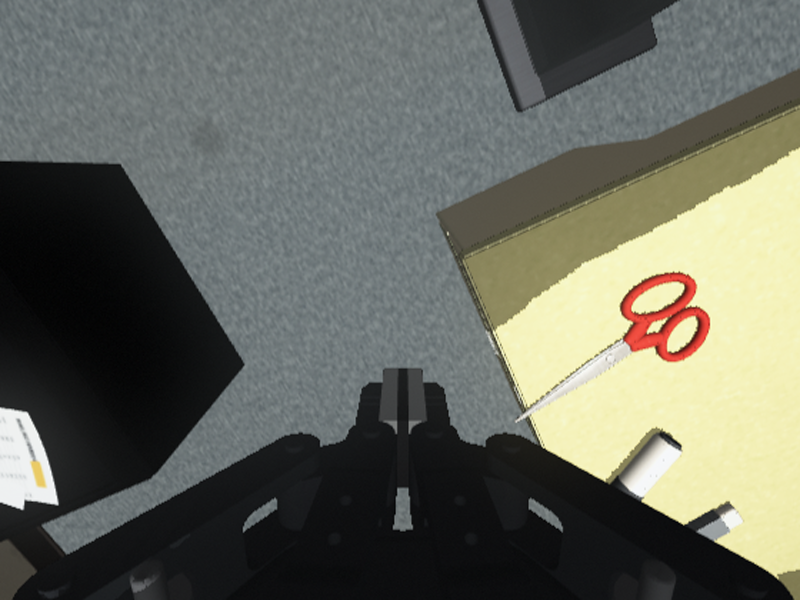

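The wrong-format moves were refused, so this picture shows only the shut fingers, with the tip at (403,370), about 12 mm across, and the scissors and glue stick. I'm resending with all keys, aiming over the print head so the printer lies in the clear upper half of the picture.

>>> send_rows --motion '[{"slide": [-0.0165, 0.041, 0.003], "roll": 0, "grip": -1}, {"slide": [-0.0165, 0.041, 0.003], "roll": 0, "grip": -1}, {"slide": [-0.0165, 0.041, 0.003], "roll": 0, "grip": -1}, {"slide": [-0.0165, 0.041, 0.003], "roll": 0, "grip": -1}, {"slide": [-0.0165, 0.041, 0.003], "roll": 0, "grip": -1}, {"slide": [-0.0165, 0.041, 0.003], "roll": 0, "grip": -1}]'

```text
time_s: 2.5
position: [436.7, -367.5, 227.2]
ee_rot: [0.69, 3.065, -0.0]
wrist_force: [0.7, 0.3, -0.5]
opening: 0.2
```

>>> send_rows --motion '[{"slide": [-0.0165, 0.041, 0.003], "roll": 0, "grip": -1}, {"slide": [-0.0165, 0.041, 0.003], "roll": 0, "grip": -1}, {"slide": [-0.0165, 0.041, 0.003], "roll": 0, "grip": -1}, {"slide": [-0.0165, 0.041, 0.003], "roll": 0, "grip": -1}, {"slide": [-0.0165, 0.041, 0.003], "roll": 0, "grip": -1}, {"slide": [-0.0165, 0.041, 0.003], "roll": 0, "grip": -1}, {"slide": [0, 0, 0], "roll": 0, "grip": -1}, {"slide": [0, 0, 0], "roll": 0, "grip": -1}]'

```text
time_s: 3.3
position: [630.1, -187.7, 208.7]
ee_rot: [-0.685, -3.065, 0.0]
wrist_force: [-0.1, -0.1, 0.0]
opening: 0.1
```

```bash
python3 -c "
from h import *
plan(575,-160,210,2.71)
f=shot('wrist','w2')
cv2.imwrite('pics/w2b.png',cv2.resize(f['img'][:,:,::-1],(800,600),interpolation=cv2.INTER_CUBIC))"
```

```text
pos [ 630.1 -187.7  208.7] yaw 2.7015 slide mm [61.6  1.5 -1.2] tilt [-1.e-03  1.e-04 -1.e+00]
roll -0.0085
```

View pics/w2b.png

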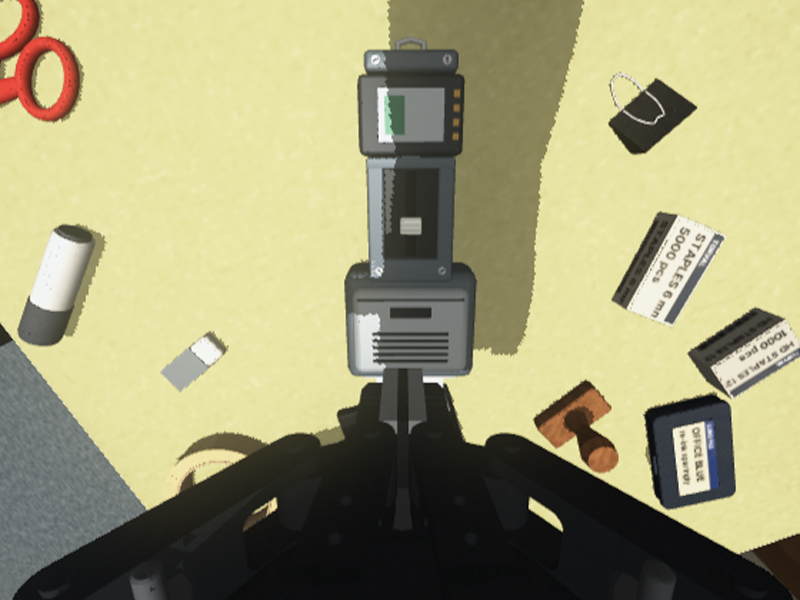

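Picture 4 (wrist) shows the battery at x 360–463, y 75–154, with its brass contacts on the right. The knob is at (411,226), the handle spans x 367–455 and the head top is at (410,320).

```bash
python3 - <<'E'
from h import *
k=.7
P={n:at("w2",(x*k,y*k),z) for n,x,y,z in [("packTL",360,75,48),("packTR",463,76,48),("packBR",462,154,48),("packBL",360,154,48),("knob",411,226,48),("knobtop",411,218,48),("knobbot",411,235,48),("hL1",367,160,48),("hR1",456,160,48),("hL2",370,272,48),("hR2",451,272,48),("slotT",411,168,44.5),("slotL",384,190,48),("slotR",439,190,48)]}
for n,v in P.items(): print(n,v.round(1))
pc=sum(P[n] for n in("packTL","packTR","packBR","packBL"))/4
print("pack",pc, np.linalg.norm(P["packTR"]-P["packTL"]),np.linalg.norm(P["packBR"]-P["packTR"]))
e=P["packTR"]-P["packTL"]+P["packBR"]-P["packBL"]; print("pack yaw",np.arctan2(e[1],e[0]), "-pi/2", np.arctan2(e[1],e[0])-np.pi/2)
a=[P["hL2"]+P["hR2"]-P["hL1"]-P["hR1"]][0]; print("handle yaw",np.arctan2(a[1],a[0]), "w",np.linalg.norm(P["hR1"]-P["hL1"]))
b=P["knob"]-pc; print("pack->knob",np.linalg.norm(b),np.arctan2(b[1],b[0]))
# colour refine: pack's top-view
print("top view:",at("t1",(452*k,340*k),48),at("t1",(467*k,300*k),48))
E
```

```text
packTL [ 503.2 -153.9   48. ]
packTR [529.7 -99.   48. ]
packBR [ 569.6 -116.6   48. ]
packBL [ 542.6 -173.8   48. ]
knob [ 596.3 -163.8   48. ]
knobtop [ 591.6 -161.7   48. ]
knobbot [ 601.6 -166.3   48. ]
hL1 [ 547.6 -171.5   48. ]
hR1 [ 571.3 -121.3   48. ]
hL2 [ 612.3 -201.6   48. ]
hR2 [ 635.4 -152.4   48. ]
slotT [ 563.6 -148.6   44.5]
slotL [ 568.4 -169.8   48. ]
slotR [ 583.3 -138.2   48. ]
pack [ 536.26587953 -135.82790813   48.        ] 60.9273576721536 43.62917538537484
pack yaw 1.1261474121415884 -pi/2 -0.44464891465330814
handle yaw -0.4436247009206111 w 55.4762753608392
pack->knob 66.21174480096855 -0.4368890846114951
top view: [ 530.0926335  -137.83442917   48.        ] [ 593.7402268  -162.36408195   48.        ]
```

>>> send_rows --motion '[{"slide": [0.0203, 0.0023, 0.033], "roll": 0, "grip": -1}, {"slide": [0.0203, 0.0023, 0.033], "roll": 0, "grip": -1}, {"slide": [0.0203, 0.0023, 0.033], "roll": 0, "grip": -1}, {"slide": [0, 0, 0.03], "roll": 0, "grip": -1}, {"slide": [0, 0, 0], "roll": 0, "grip": -1}, {"slide": [0, 0, 0], "roll": 0, "grip": -1}]'

```text
time_s: 3.95
position: [577.5, -157.4, 81.3]
ee_rot: [0.688, 3.065, -0.001]
wrist_force: [0.1, -0.4, -0.0]
opening: -0.2
```

```bash
python3 -c "
from h import *
plan(577.9,-155.4,57.5,2.70)
f=shot('wrist','w3')
cv2.imwrite('pics/w3b.png',cv2.resize(f['img'][120:400,120:440,::-1],(800,700),interpolation=cv2.INTER_CUBIC)[:600])"
```

```text
pos [ 577.5 -157.4   81.3] yaw 2.6997 slide mm [ 0.5  2.  23.8] tilt [ 3.e-04 -4.e-04 -1.e+00]
roll -0.0003
```

View pics/w3b.png

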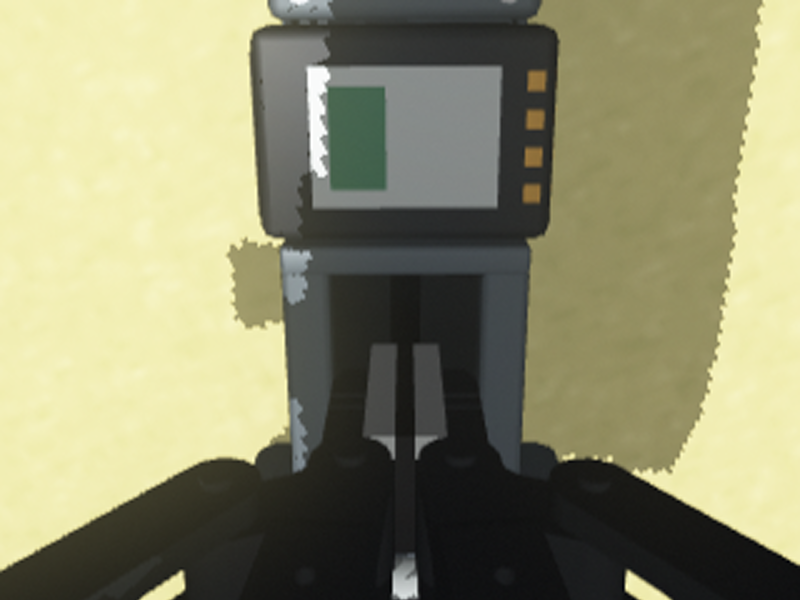

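Picture 5 shows the slot at x 330–482, with the shut tips centred on it at x≈406. The pack is at x 252–556 and y 28–235. The fingers hide the knob.

```bash
python3 - <<'E'
from h import *
c=lambda x,y,z: at("w3",(x/2.5+120,y/2.5+120),z)
st=telemetry.get_state(); m=R.from_rotvec(st["ee_rot"]).as_matrix(); print(st["position"].round(2))
for n,x,y,z in [("slot start",406,275,48),("pack near edge",404,237,48),("pack far edge",404,28,48),("packL",252,130,48),("packR",556,130,48),("tip front",406,345,st["position"][2]-14),("slotL",330,300,48),("slotR",482,300,48)]:
    w=c(x,y,z); print(n,w.round(1),"tool",(m.T@(w-st["position"])).round(1))
E
```

```text
[ 578.4  -157.69   82.39]
slot start [ 563.6 -148.9   48. ] tool [17.2  1.6 34.3]
pack near edge [ 555.4 -145.5   48. ] tool [26.1  1.2 34.3]
pack far edge [ 515.3 -126.5   48. ] tool [70.4  1.2 34.2]
packL [ 520.4 -164.3   48. ] tool [ 49.7 -30.8  34.3]
packR [ 547.8 -106.4   48. ] tool [49.7 33.3 34.3]
tip front [ 570.4 -152.2   68.4] tool [ 9.6  1.6 14. ]
slotL [ 561.7 -167.    48. ] tool [ 11.2 -15.5  34.4]
slotR [ 576.4 -136.    48. ] tool [11.2 18.8 34.4]
```

>>> send_rows --motion '[{"slide": [0.0035, 0, 0.008], "roll": 0, "grip": -1}, {"slide": [0, 0, 0.007], "roll": 0, "grip": -1}, {"slide": [0, 0, 0], "roll": 0, "grip": -1}, {"slide": [0, 0, 0], "roll": 0, "grip": -1}]'

```text
time_s: 4.4
position: [574.5, -154.8, 65.2]
ee_rot: [-0.685, -3.066, -0.0]
wrist_force: [0.7, -1.4, 0.1]
opening: -0.0
```

```bash
python3 - <<'E'
from h import *
for i in range(3): plan(577.9,-155.4,57.5,2.70)
print(telemetry.get_state()["wrist_force"])
E
```

```text
pos [ 574.5 -154.8   65.2] yaw 2.7018 slide mm [-3.3  0.9  7.7] tilt [-2.e-04  1.e-04 -1.e+00]
roll 0.0018
pos [ 574.5 -154.8   65.2] yaw 2.7018 slide mm [-3.3  0.9  7.7] tilt [-2.e-04  1.e-04 -1.e+00]
roll 0.0018
pos [ 574.5 -154.8   65.2] yaw 2.7018 slide mm [-3.3  0.9  7.7] tilt [-2.e-04  1.e-04 -1.e+00]
roll 0.0018
[ 0.66208945 -1.40587479  0.11954678]
```

>>> send_rows --motion '[{"slide": [-0.0018, -0.0008, 0.002], "roll": 0, "grip": -1}, {"slide": [0, 0, 0.002], "roll": 0, "grip": -1}, {"slide": [0, 0, 0.0015], "roll": 0, "grip": -1}, {"slide": [0, 0, 0.001], "roll": 0, "grip": -1}, {"slide": [0, 0, 0.001], "roll": 0, "grip": -1}, {"slide": [0, 0, 0], "roll": 0, "grip": -1}, {"slide": [0, 0, 0], "roll": 0, "grip": -1}]'

```text
time_s: 5.1
position: [575.8, -156.3, 57.8]
ee_rot: [0.685, 3.066, -0.0]
wrist_force: [0.1, -0.6, 0.6]
opening: -0.1
```

>>> send_rows --motion '[{"slide": [-0.003, 0, 0], "roll": 0, "grip": -1}, {"slide": [-0.003, 0, 0], "roll": 0, "grip": -1}, {"slide": [-0.002, 0, 0], "roll": 0, "grip": -1}, {"slide": [0, 0, 0], "roll": 0, "grip": -1}]'

```text
time_s: 5.5
position: [583.3, -159.9, 57.8]
ee_rot: [0.685, 3.066, -0.0]
wrist_force: [0.3, 0.7, 0.2]
opening: 0.0
```

>>> send_rows --motion '[{"slide": [-0.002, 0, 0], "roll": 0, "grip": -1}, {"slide": [-0.002, 0, 0], "roll": 0, "grip": -1}, {"slide": [-0.002, 0, 0], "roll": 0, "grip": -1}, {"slide": [0, 0, 0], "roll": 0, "grip": -1}]'

```text
time_s: 5.9
position: [588.7, -162.4, 57.8]
ee_rot: [0.685, 3.066, -0.0]
wrist_force: [-0.1, 0.2, -0.3]
opening: -0.4
```

>>> send_rows --motion '[{"slide": [-0.001, 0, 0], "roll": 0, "grip": -1}, {"slide": [0, 0, 0], "roll": 0, "grip": -1}]'

```text
time_s: 6.1
position: [589.5, -162.8, 57.8]
ee_rot: [-0.685, -3.066, 0.0]
wrist_force: [-0.7, 1.5, -0.4]
opening: -0.5
```

>>> send_rows --motion '[{"slide": [-0.0015, 0, 0], "roll": 0, "grip": -1}, {"slide": [0, 0, 0], "roll": 0, "grip": -1}]'

```text
time_s: 6.3
position: [590.8, -163.4, 57.7]
ee_rot: [-0.685, -3.066, -0.0]
wrist_force: [-1.6, 0.9, 0.5]
opening: 0.1
```

>>> send_rows --motion '[{"slide": [-0.001, 0, 0], "roll": 0, "grip": -1}, {"slide": [0, 0, 0], "roll": 0, "grip": -1}]'

```text
time_s: 6.5
position: [591.1, -163.5, 57.6]
ee_rot: [-0.685, -3.065, -0.0]
wrist_force: [-5.2, 1.6, 1.6]
opening: 0.0
```

>>> send_rows --motion '[{"slide": [0.003, 0, 0], "roll": 0, "grip": -1}, {"slide": [0, 0, 0.0], "roll": 0, "grip": -1}, {"slide": [0, 0, -0.02], "roll": 0, "grip": -1}, {"slide": [-0.01, 0, -0.035], "roll": 0, "grip": -1}, {"slide": [-0.02, 0, -0.04], "roll": 0, "grip": -1}, {"slide": [-0.02, 0, -0.02], "roll": 0, "grip": -1}, {"slide": [0, 0, 0], "roll": 0, "grip": -1}, {"slide": [0, 0, 0], "roll": 0, "grip": -1}]'

```text
time_s: 7.3
position: [634.4, -183.9, 172.5]
ee_rot: [0.685, 3.066, -0.0]
wrist_force: [-1.1, 0.0, -0.4]
opening: -0.1
```

>>> send_rows --motion '[{"slide": [0, 0, 0], "roll": 0, "grip": -1}]'

```text
time_s: 7.4
position: [633.2, -183.2, 171.1]
ee_rot: [-0.685, -3.064, -0.001]
wrist_force: [-0.0, 0.4, -0.4]
opening: 0.2
```

```bash
python3 -c "
from h import *
plan(535.6,-137.2,100,2.70)
f=shot('wrist','w4')
cv2.imwrite('pics/w4b.png',cv2.resize(f['img'][0:300,80:480,::-1],(800,600),interpolation=cv2.INTER_CUBIC))"
```

```text
pos [ 633.2 -183.2  171.1] yaw 2.7019 slide mm [1.077e+02 1.000e-01 7.140e+01] tilt [-0.0022  0.001  -1.    ]
roll 0.0019
```

View pics/w4b.png

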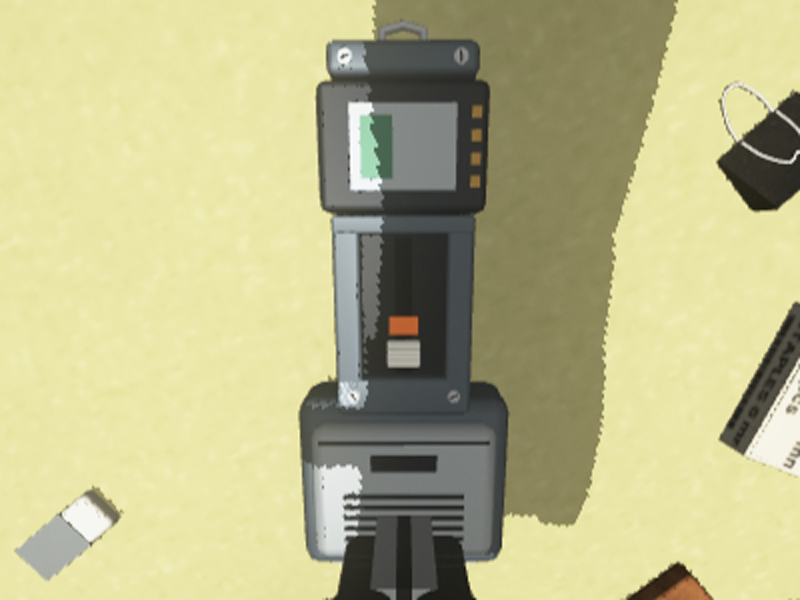

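Picture 6: the orange patch at (403,325) is now bare and the knob is at (403,354). Pack corners are at x 317–487 and y 82–213, and the tips are at x≈404.

```bash
python3 - <<'E'
from h import *
c=lambda x,y,z: at("w4",(x/2+80,y/2),z)
C=[c(317,82,48),c(488,82,48),c(486,213,48),c(320,213,48)]
pc=sum(C)/4; kn=c(403,354,48); tip=c(404,516,telemetry.get_state()["position"][2]-14)
b=kn-pc; print("pack",pc.round(1),"knob",kn.round(1),"dist",np.linalg.norm(b),"yaw",np.arctan2(b[1],b[0]),"len",np.linalg.norm(C[1]-C[0]),np.linalg.norm(C[2]-C[1]))
st=telemetry.get_state(); m=R.from_rotvec(st["ee_rot"]).as_matrix(); print("tip tool",(m.T@(tip-st["position"])).round(1)); 
e=C[1]-C[0]+C[2]-C[3]; print("pack yaw-pi/2",np.arctan2(e[1],e[0])-np.pi/2)
plan(*pc[:2],100,2.70)
E
```

```text
pack [ 536.6 -136.3   48. ] knob [ 606.6 -169.2   48. ] dist 77.32671555252244 yaw -0.4390598969262047 len 62.26760011029874 45.04663246523416
tip tool [ 8.   1.5 14. ]
pack yaw-pi/2 -0.4399885800301997
pos [ 633.1 -183.2  171.1] yaw 2.7019 slide mm [107.1   1.3  71.4] tilt [-0.0023  0.0011 -1.    ]
roll 0.0019
```

>>> send_rows --motion '[{"slide": [0.04, 0, 0.01], "roll": 0, "grip": 1}, {"slide": [0.04, 0, 0.01], "roll": 0, "grip": 1}, {"slide": [0.028, 0, 0.02], "roll": 0, "grip": 1}, {"slide": [0, 0, 0.03], "roll": 0, "grip": 1}, {"slide": [0, 0, 0], "roll": 0, "grip": 1}, {"slide": [0, 0, 0], "roll": 0, "grip": 1}, {"slide": [0, 0, 0], "roll": 0, "grip": 1}]'

```text
time_s: 8.15
position: [537.3, -138.3, 104.1]
ee_rot: [0.685, 3.064, -0.001]
wrist_force: [-0.1, -0.2, 0.1]
opening: 85.7
```

```bash
python3 -c "
from h import *
plan(535.5,-137.4,35,2.70)"
```

```text
pos [ 537.3 -138.3  104.1] yaw 2.7017 slide mm [ 2.1  0.  69.1] tilt [ 1.4e-03 -8.0e-04 -1.0e+00]
roll 0.0017
```

>>> send_rows --motion '[{"slide": [0.001, 0, 0.025], "roll": 0, "grip": 1}, {"slide": [0, 0, 0.02], "roll": 0, "grip": 1}, {"slide": [0, 0, 0.012], "roll": 0, "grip": 1}, {"slide": [0, 0, 0.008], "roll": 0, "grip": 1}, {"slide": [0, 0, 0], "roll": 0, "grip": 1}, {"slide": [0, 0, 0], "roll": 0, "grip": 1}, {"slide": [0, 0, 0], "roll": 0, "grip": 1}]'

```text
time_s: 8.85
position: [536.3, -137.8, 38.9]
ee_rot: [0.685, 3.064, -0.001]
wrist_force: [0.4, 0.1, -0.3]
opening: 85.6
```

>>> send_rows --motion '[{"slide": [0.0005, 0, 0.005], "roll": 0, "grip": 1}, {"slide": [0, 0, 0], "roll": 0, "grip": 1}, {"slide": [0, 0, 0], "roll": 0, "grip": 0}, {"slide": [0, 0, 0], "roll": 0, "grip": 0}, {"slide": [0, 0, 0], "roll": 0, "grip": 0}, {"slide": [0, 0, 0], "roll": 0, "grip": 0}, {"slide": [0, 0, 0], "roll": 0, "grip": 0}]' --force 45

```text
time_s: 9.55
position: [535.3, -137.3, 33.1]
ee_rot: [0.685, 3.065, -0.0]
wrist_force: [-1.1, 0.6, 3.9]
opening: 63.3
```

>>> send_rows --motion '[{"slide": [0, 0, -0.003], "roll": 0, "grip": 0}, {"slide": [0, 0, -0.003], "roll": 0, "grip": 0}, {"slide": [0, 0, 0], "roll": 0, "grip": 0}, {"slide": [0, 0, 0], "roll": 0, "grip": 0}]'

```text
time_s: 9.95
position: [535.1, -137.1, 38.7]
ee_rot: [-0.685, -3.066, 0.0]
wrist_force: [0.1, 0.1, -1.2]
opening: 63.0
```

>>> send_rows --motion '[{"slide": [0, 0, -0.025], "roll": 0, "grip": 0}, {"slide": [0, 0, -0.035], "roll": 0, "grip": 0}, {"slide": [0.0118, 0.0427, -0.02], "roll": 0, "grip": 0}, {"slide": [0.0118, 0.0427, -0.02], "roll": 0, "grip": 0}, {"slide": [0.0118, 0.0427, -0.02], "roll": 0, "grip": 0}, {"slide": [0.0118, 0.0427, -0.02], "roll": 0, "grip": 0}, {"slide": [0.0118, 0.0427, 0], "roll": 0, "grip": 0}, {"slide": [0.0118, 0.0427, 0], "roll": 0, "grip": 0}]'

```text
time_s: 10.75
position: [580.6, 126.7, 179.6]
ee_rot: [0.685, 3.064, 0.0]
wrist_force: [0.6, -1.3, -1.5]
opening: 63.2
```

>>> send_rows --motion '[{"slide": [0, 0, 0], "roll": 0.134, "grip": 0}, {"slide": [0, 0, 0], "roll": 0.134, "grip": 0}, {"slide": [0, 0, 0], "roll": 0.134, "grip": 0}, {"slide": [0, 0, 0], "roll": 0.134, "grip": 0}, {"slide": [0, 0, 0], "roll": 0.134, "grip": 0}, {"slide": [0, 0, 0], "roll": 0, "grip": 0}, {"slide": [0, 0, 0], "roll": 0, "grip": 0}, {"slide": [0, 0, 0], "roll": 0, "grip": 0}]'

```text
time_s: 11.55
position: [580.1, 124.8, 178.7]
ee_rot: [-1.651, -2.673, 0.0]
wrist_force: [0.5, 0.3, -2.2]
opening: 63.2
```

```bash
python3 -c "
from h import *
plan(535,200,100,2.03)
print(telemetry.get_state()['opening'])
shot('top','t2');f=shot('wrist','w5')
cv2.imwrite('pics/w5b.png',cv2.resize(f['img'][:,:,::-1],(800,600),interpolation=cv2.INTER_CUBIC))"
```

```text
pos [580.1 124.8 178.7] yaw 2.0348 slide mm [87.5 -6.7 78.7] tilt [-1.e-04 -1.e-04 -1.e+00]
roll 0.0048
63.20346870533544
```

View pics/w5b.png

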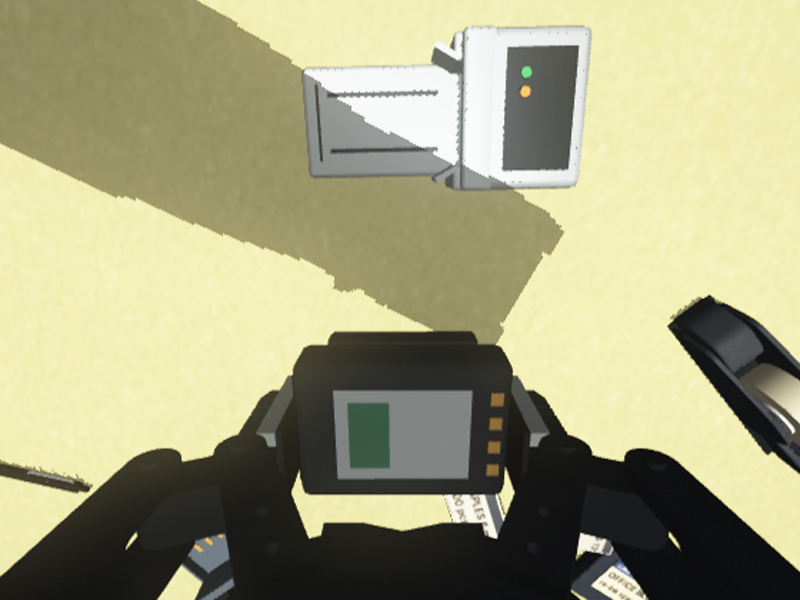

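Picture 7: the pack is held with contacts on the right. Tray rear corners are at (303,69) and (311,178), its sides run to about (432,66) and (432,176). Housing top corners are at (592,28) and (577,188), hood edge at x≈462.

```bash
python3 - <<'E'
from h import *
k=.7
c=lambda x,y,z: at("w5",(x*k,y*k),z)
A,B,A2,B2=c(304,69,14),c(312,178,14),c(432,66,14),c(432,176,14)
print("tray width",np.linalg.norm(A-B),np.linalg.norm(A2-B2)); 
d=(A2-A)/np.linalg.norm(A2-A)+(B2-B)/np.linalg.norm(B2-B); yaw=np.arctan2(d[1],d[0])
w=A-B; print("yaws",[np.arctan2(*(v[1::-1])) for v in (A2-A,B2-B)],"across-pi/2",np.arctan2(w[1],w[0])-np.pi/2)
H1,H2,H3,H4=c(592,28,56),c(577,188,56),c(465,27,56),c(460,189,56)
print("housing w",np.linalg.norm(H1-H2),np.linalg.norm(H3-H4)," yaw",[np.arctan2(*((v)[1::-1])) for v in (H1-H3,H2-H4)], np.arctan2(*((H1-H2)[1::-1]))-np.pi/2)
u=lambda y:np.array([np.cos(y),np.sin(y),0])
m0=(A+B)/2; m1=(H1+H2)/2; v=m1-m0; Y=np.arctan2(v[1],v[0])
print("rear mid",m0.round(1),"house back mid",m1.round(1),"len(158)",np.linalg.norm(v[:2]),"yaw",Y)
print("tray pt",(m0+70*u(Y)).round(1),(m1-88*u(Y)).round(1))
E
```

```text
tray width 62.45528914837617 62.84928625402041
yaws [np.float64(0.4840794704271619), np.float64(0.4789295852205982)] across-pi/2 0.47875841976041533
housing w 77.1886598756084 78.13028396290264  yaw [np.float64(0.45626455781845643), np.float64(0.47119700634361406)] 0.4834627537866316
rear mid [483.5 191.4  14. ] house back mid [619.8 262.5  56. ] len(158) 153.7024580915478 yaw 0.4805913009410775
tray pt [545.6 223.8  14. ] [541.8 221.8  56. ]
```

```bash
python3 - <<'E'
from h import *
k=.7
st=telemetry.get_state(); m=R.from_rotvec(st["ee_rot"]).as_matrix(); print(st["position"].round(1))
c=lambda x,y: at("w5",(x*k,y*k),st["position"][2]+15)
P=[c(296,347),c(512,347),c(503,493),c(304,493)]
T=[m.T@(p-st["position"]) for p in P]; print(np.round(T,1))
pc=sum(P)/4; print("pack tool",(m.T@(pc-st["position"])).round(2),"L",np.linalg.norm(P[1]-P[0]),np.linalg.norm(P[2]-P[3]),"W",np.linalg.norm(P[1]-P[2]))
L=[c(334,391),c(472,391),c(472,479),c(338,479)]; e=L[1]-L[0]+L[2]-L[3]; print("plate yaw",np.arctan2(e[1],e[0]),"tool y yaw",np.arctan2(m[1,1],m[0,1]))
u=np.array([np.cos(.48),np.sin(.48)]); tray=np.array([543.7,222.8])
g=tray-44*u; print("goal",g); s=np.r_[g-pc[:2],0]; print("tool shift",(m.T@s).round(1))
E
```

```text
[580.1 124.8 178.7]
[[ 29.3 -28.2 -15. ]
 [ 29.3  31.8 -15. ]
 [-19.6  32.7 -15. ]
 [-19.6 -29.2 -15. ]]
pack tool [  4.85   1.79 -15.  ] L 59.99254593482329 61.80875289479525 W 48.860590827540825
plate yaw 0.4625055591130465 tool y yaw 0.4628024449951135
goal [504.6722234  202.48171628]
tool shift [ 98.4 -34.6  -0. ]
```

>>> send_rows --motion '[{"slide": [0.0332, -0.0115, 0.01], "roll": -0.017, "grip": 0}, {"slide": [0.0332, -0.0115, 0.02], "roll": 0, "grip": 0}, {"slide": [0.0332, -0.0115, 0.03], "roll": 0, "grip": 0}, {"slide": [0, 0, 0.03], "roll": 0, "grip": 0}, {"slide": [0, 0, 0.03], "roll": 0, "grip": 0}, {"slide": [0, 0, 0], "roll": 0, "grip": 0}, {"slide": [0, 0, 0], "roll": 0, "grip": 0}, {"slide": [0, 0, 0], "roll": 0, "grip": 0}]'

```text
time_s: 12.45
position: [505.5, 197.8, 60.8]
ee_rot: [1.631, 2.682, 0.003]
wrist_force: [0.4, -0.3, -1.4]
opening: 63.3
```

```bash
python3 -c "
from h import *
# goal TCP: 580.1,124.8 + shift (99.5,-34.6) in tool axes at yaw 2.0336
y=2.0336; print(580.1+99.5*np.cos(y)-34.6*np.sin(y), 124.8+99.5*np.sin(y)+34.6*np.cos(y))
plan(580.1+99.5*np.cos(y)-34.6*np.sin(y), 124.8+99.5*np.sin(y)+34.6*np.cos(y),28,2.051)"
```

```text
504.7171410746949 198.38555959050348
pos [505.5 197.8  60.8] yaw 2.0489 slide mm [ 1.  -0.5 32.8] tilt [ 2.7e-03  2.0e-04 -1.0e+00]
roll -0.0021
```

>>> send_rows --motion '[{"slide": [0, 0, 0.015], "roll": 0, "grip": 0}, {"slide": [0, 0, 0.01], "roll": 0, "grip": 0}, {"slide": [0, 0, 0.003], "roll": 0, "grip": 0}, {"slide": [0, 0, 0], "roll": 0, "grip": 0}, {"slide": [0, 0, 0], "roll": 0, "grip": 0}, {"slide": [0, 0, 0], "roll": 0, "grip": 0}]'

```text
time_s: 13.05
position: [504.4, 197.8, 31.2]
ee_rot: [1.632, 2.684, 0.001]
wrist_force: [-0.1, 0.2, -0.9]
opening: 63.1
```

>>> send_rows --motion '[{"slide": [0, 0, 0.001], "roll": 0, "grip": 0}, {"slide": [0, 0, 0], "roll": 0, "grip": 0}]'

```text
time_s: 13.25
position: [504.2, 197.8, 29.9]
ee_rot: [1.632, 2.684, 0.0]
wrist_force: [0.0, 0.7, -2.3]
opening: 63.1
```

>>> send_rows --motion '[{"slide": [0, 0, 0.0015], "roll": 0, "grip": 0}, {"slide": [0, 0, 0], "roll": 0, "grip": 0}]'

```text
time_s: 13.45
position: [504.0, 197.7, 28.1]
ee_rot: [-1.632, -2.684, 0.0]
wrist_force: [-0.2, -0.6, -1.8]
opening: 63.1
```

>>> send_rows --motion '[{"slide": [0, 0, 0.0015], "roll": 0, "grip": 0}, {"slide": [0, 0, 0], "roll": 0, "grip": 0}]'

```text
time_s: 13.65
position: [504.2, 197.8, 27.1]
ee_rot: [1.632, 2.684, 0.0]
wrist_force: [-2.4, -1.7, 3.2]
opening: 62.9
```

>>> send_rows --motion '[{"slide": [0, 0, 0], "roll": 0, "grip": 1}, {"slide": [0, 0, 0], "roll": 0, "grip": 1}, {"slide": [0, 0, 0], "roll": 0, "grip": 1}, {"slide": [0, 0, 0], "roll": 0, "grip": 1}, {"slide": [0, 0, -0.03], "roll": 0, "grip": 1}, {"slide": [0, 0, -0.045], "roll": 0, "grip": 1}, {"slide": [0, 0, -0.045], "roll": 0, "grip": 1}, {"slide": [0, 0.02, -0.03], "roll": -0.07, "grip": 1}]'

```text
time_s: 14.45
position: [521.9, 206.9, 180.5]
ee_rot: [1.536, 2.738, 0.002]
wrist_force: [0.7, 0.6, 0.1]
opening: 85.2
```

>>> send_rows --motion '[{"slide": [-0.002, 0.042, 0], "roll": 0, "grip": 1}, {"slide": [-0.003, 0.044, 0], "roll": 0, "grip": 1}, {"slide": [0, 0, 0], "roll": -0.143, "grip": 1}, {"slide": [0, 0, 0], "roll": -0.143, "grip": 1}, {"slide": [0, 0, 0], "roll": -0.143, "grip": 1}, {"slide": [0, 0, 0], "roll": -0.143, "grip": 1}, {"slide": [0, 0, 0], "roll": -0.143, "grip": 1}, {"slide": [0, 0, 0], "roll": -0.143, "grip": 1}]'

```text
time_s: 15.25
position: [597.9, 247.5, 176.6]
ee_rot: [-0.249, -3.131, 0.0]
wrist_force: [-0.0, -0.2, 0.4]
opening: 85.5
```

>>> send_rows --motion '[{"slide": [0, 0, 0], "roll": -0.143, "grip": 1}, {"slide": [0, 0, 0], "roll": -0.143, "grip": 1}, {"slide": [0, 0, 0], "roll": -0.143, "grip": 1}, {"slide": [0, 0, 0], "roll": -0.143, "grip": 1}, {"slide": [0, 0, 0], "roll": -0.07, "grip": 1}, {"slide": [0, 0, 0], "roll": 0, "grip": 1}, {"slide": [0, 0, 0], "roll": 0, "grip": 1}]'

```text
time_s: 15.95
position: [597.8, 247.5, 176.6]
ee_rot: [0.739, -3.053, 0.0]
wrist_force: [0.2, -1.1, 0.0]
opening: 85.2
```

```bash
python3 -c "
from h import *
plan(500,200,50,3.6216)
f=shot('wrist','w6')
cv2.imwrite('pics/w6b.png',cv2.resize(f['img'][:,:,::-1],(800,600),interpolation=cv2.INTER_CUBIC))"
```

```text
pos [597.8 247.5 176.6] yaw -2.6667 slide mm [108.7   2.5 126.7] tilt [-2.e-04 -1.e-04 -1.e+00]
roll -0.0051
```

View pics/w6b.png

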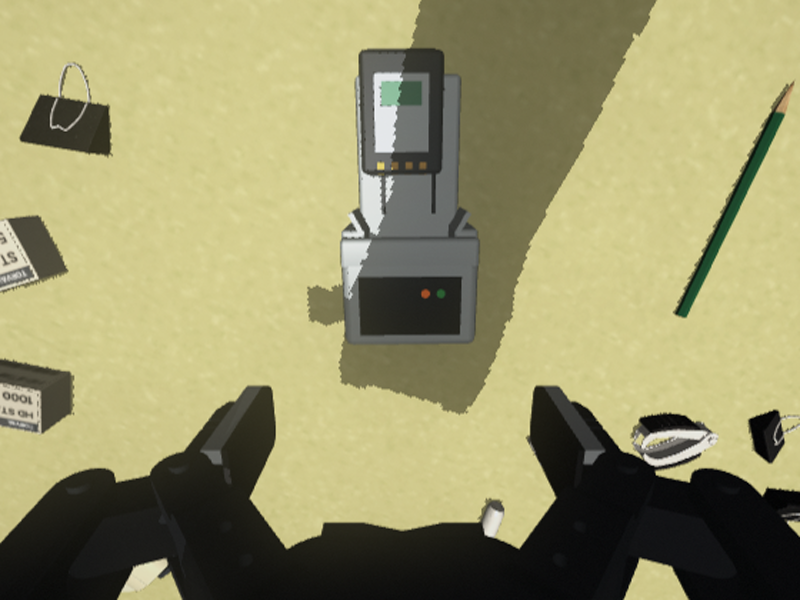

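Picture 8: the battery lies in the tray (x 361–442, y 50–173) with its contacts facing the hood. It sits a few mm to the left of the tray's centre line (x 356–461). Housing is at x 343–478.

```bash
python3 - <<'E'
from h import *
k=.7
st=telemetry.get_state(); m=R.from_rotvec(st["ee_rot"]).as_matrix()
def c(x,y,z): return (m.T@(at("w6",(x*k,y*k),z)-st["position"])).round(1)[:2]
for n,x,y,z in [("pTL",361,50,42),("pTR",443,50,42),("pBR",442,173,42),("pBL",362,173,42),("trTR",461,76,14),("trL",357,76,14),("trL2",359,205,14),("trR2",458,205,14),("hood L",342,240,56),("hood R",479,240,56),("back L",347,342,56),("back R",474,342,56),("flare L tip",351,213,47),("flare R tip",468,213,47)]: print(n,c(x,y,z))
E
```

```text
pTL [135.2 -21.4]
pTR [135.2  22. ]
pBR [72.9 23.2]
pBL [ 72.9 -22.6]
trTR [127.9  35.5]
trL [128.  -26.5]
trL2 [ 53.  -27.5]
trR2 [52.9 36.5]
hood L [ 36.7 -33.7]
hood R [36.7 43.8]
back L [-25.2 -33.2]
back R [-25.3  44. ]
flare L tip [ 50.9 -29.1]
flare R tip [50.9 38.3]
```

>>> send_rows --motion '[{"slide": [0.038, -0.0012, 0.0], "roll": -0.005, "grip": 1}, {"slide": [0.038, 0, 0.01], "roll": 0, "grip": 1}, {"slide": [0.038, 0, 0.03], "roll": 0, "grip": 1}, {"slide": [0, 0, 0.035], "roll": 0, "grip": 1}, {"slide": [0, 0, 0.03], "roll": 0, "grip": 1}, {"slide": [0, 0, 0.015], "roll": 0, "grip": 1}, {"slide": [0, 0, 0], "roll": 0, "grip": 1}, {"slide": [0, 0, 0], "roll": 0, "grip": 1}]'

```text
time_s: 16.8
position: [498.0, 193.9, 57.9]
ee_rot: [-0.749, 3.05, -0.0]
wrist_force: [0.2, 0.2, -0.2]
opening: 85.5
```

```bash
python3 -c "
from h import *
m=-2.6667;t=np.array([597.8,247.5])+114*np.array([np.cos(m),np.sin(m)])-1.2*np.array([np.sin(m),-np.cos(m)])
print(t);plan(*t,32,3.6216)"
```

```text
[496.96372522 194.30708986]
pos [498.  193.9  57.9] yaw -2.6598 slide mm [ 0.8  0.9 25.9] tilt [ 9.e-04  0.e+00 -1.e+00]
roll 0.0018
```

>>> send_rows --motion '[{"slide": [0, 0.0005, 0.014], "roll": 0, "grip": 1}, {"slide": [0, 0, 0.009], "roll": 0, "grip": 1}, {"slide": [0, 0, 0], "roll": 0, "grip": 1}, {"slide": [0, 0, 0], "roll": 0, "grip": 1}, {"slide": [0, 0, 0], "roll": 0, "grip": 1}]'

```text
time_s: 17.3
position: [497.4, 194.2, 34.1]
ee_rot: [-0.75, 3.05, -0.0]
wrist_force: [-0.4, -0.4, 0.5]
opening: 85.4
```

>>> send_rows --motion '[{"slide": [0, 0, 0], "roll": 0, "grip": -0.2}, {"slide": [0, 0, 0], "roll": 0, "grip": -0.2}, {"slide": [0, 0, 0], "roll": 0, "grip": -0.2}, {"slide": [0, 0, 0], "roll": 0, "grip": -0.2}, {"slide": [0, 0, 0], "roll": 0, "grip": -0.2}, {"slide": [0, 0, 0], "roll": 0, "grip": -0.2}]' --force 30

```text
time_s: 17.9
position: [497.4, 194.2, 34.1]
ee_rot: [-0.75, 3.05, -0.0]
wrist_force: [-0.2, -0.6, 5.2]
opening: 45.4
```

```bash
python3 -c "
from h import *
m=-2.6614;t=np.array([597.8,247.5])+114*np.array([np.cos(m),np.sin(m)])-1.2*np.array([np.sin(m),-np.cos(m)])
plan(*t,32,3.6216)
f=shot('wrist','w7')
cv2.imwrite('pics/w7b.png',cv2.resize(f['img'][:,:,::-1],(800,600),interpolation=cv2.INTER_CUBIC))"
```

```text
pos [497.4 194.2  34.1] yaw -2.6594 slide mm [ 0.3 -0.3  2.1] tilt [ 6.e-04 -1.e-04 -1.e+00]
roll 0.0021
```

>>> send_rows --motion '[{"slide": [0, 0, -0.001], "roll": 0, "grip": -0.2}, {"slide": [-0.003, 0.002, 0], "roll": 0, "grip": -0.2}, {"slide": [-0.004, 0.0022, 0], "roll": 0, "grip": -0.2}, {"slide": [-0.004, 0, 0], "roll": 0, "grip": -0.2}, {"slide": [-0.004, 0, 0], "roll": 0, "grip": -0.2}, {"slide": [0, 0, 0], "roll": 0, "grip": -0.2}, {"slide": [0, 0, 0], "roll": 0, "grip": -0.2}]'

```text
time_s: 18.65
position: [508.5, 204.9, 34.6]
ee_rot: [0.75, -3.05, 0.0]
wrist_force: [-0.4, -0.2, -1.9]
opening: 45.5
```

```bash
python3 -c "
from h import *
plan(497.4,194.2,34.1,3.6216)
f=shot('wrist','w8')
cv2.imwrite('pics/w8b.png',cv2.resize(f['img'][:,:,::-1],(800,600),interpolation=cv2.INTER_CUBIC))"
```

```text
pos [508.5 204.9  34.6] yaw -2.6593 slide mm [14.8 -4.3  0.5] tilt [-3.e-04 -1.e-04 -1.e+00]
roll 0.0022
```

View pics/w8b.png

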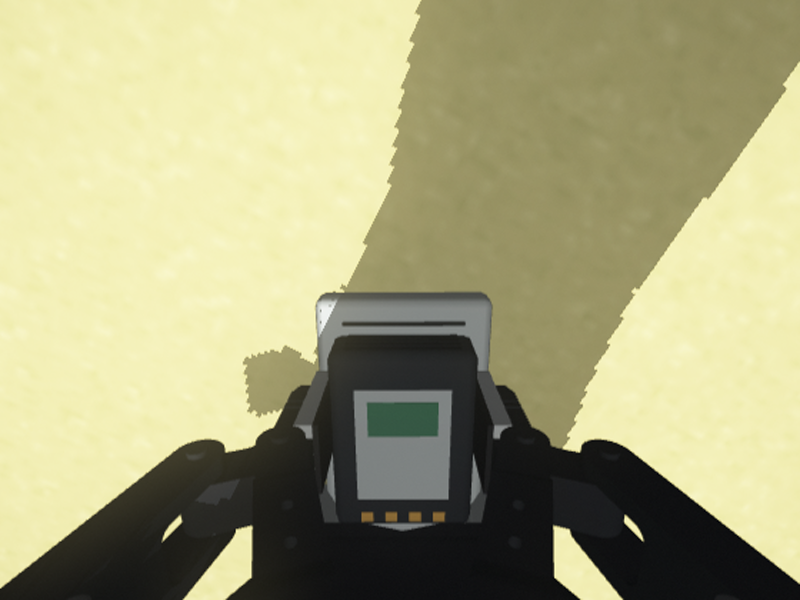

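Picture 9: the pack (x 329–477) and the tray (x 316–491) share the same centre, about 403. Alignment is good, so I'm sliding it forward.

>>> send_rows --motion '[{"slide": [-0.005, 0, 0], "roll": 0, "grip": -0.2}, {"slide": [-0.005, 0, 0], "roll": 0, "grip": -0.2}, {"slide": [-0.005, 0, 0], "roll": 0, "grip": -0.2}, {"slide": [-0.004, 0, 0], "roll": 0, "grip": -0.2}, {"slide": [-0.003, 0, 0], "roll": 0, "grip": -0.2}, {"slide": [0, 0, 0], "roll": 0, "grip": -0.2}, {"slide": [0, 0, 0], "roll": 0, "grip": -0.2}]'

```text
time_s: 19.4
position: [527.9, 215.1, 34.7]
ee_rot: [0.75, -3.05, 0.0]
wrist_force: [0.4, 0.9, -1.9]
opening: 45.1
```

>>> send_rows --motion '[{"slide": [-0.002, 0, 0], "roll": 0, "grip": -0.2}, {"slide": [-0.002, 0, 0], "roll": 0, "grip": -0.2}, {"slide": [0, 0, 0], "roll": 0, "grip": -0.2}]'

```text
time_s: 19.7
position: [531.8, 217.0, 34.9]
ee_rot: [-0.75, 3.05, -0.0]
wrist_force: [-1.0, -0.0, -2.3]
opening: 45.4
```

>>> send_rows --motion '[{"slide": [-0.0015, 0, 0], "roll": 0, "grip": -0.2}, {"slide": [0, 0, 0], "roll": 0, "grip": -0.2}]'

```text
time_s: 19.9
position: [533.0, 217.7, 34.8]
ee_rot: [-0.75, 3.051, -0.0]
wrist_force: [-0.3, -0.3, -1.6]
opening: 45.3
```

>>> send_rows --motion '[{"slide": [-0.001, 0, 0], "roll": 0, "grip": -0.2}, {"slide": [-0.001, 0, 0], "roll": 0, "grip": -0.2}, {"slide": [0, 0, 0], "roll": 0, "grip": -0.2}]'

```text
time_s: 20.2
position: [534.7, 218.6, 34.8]
ee_rot: [-0.75, 3.051, -0.0]
wrist_force: [0.1, 0.4, -0.9]
opening: 45.3
```

>>> send_rows --motion '[{"slide": [-0.001, 0, 0], "roll": 0, "grip": -0.2}, {"slide": [0, 0, 0], "roll": 0, "grip": -0.2}]'

```text
time_s: 20.4
position: [535.3, 219.0, 34.6]
ee_rot: [0.75, -3.05, 0.0]
wrist_force: [-0.2, -0.8, -1.9]
opening: 45.0
```

>>> send_rows --motion '[{"slide": [-0.001, 0, 0], "roll": 0, "grip": -0.2}, {"slide": [0, 0, 0], "roll": 0, "grip": -0.2}]'

```text
time_s: 20.6
position: [535.3, 219.0, 34.5]
ee_rot: [0.749, -3.048, 0.001]
wrist_force: [-5.8, -2.5, 2.4]
opening: 45.5
```

>>> send_rows --motion '[{"slide": [-0.001, 0, 0], "roll": 0, "grip": -0.2}, {"slide": [0, 0, 0], "roll": 0, "grip": -0.2}]'

```text
time_s: 20.8
position: [535.4, 219.0, 34.4]
ee_rot: [0.749, -3.046, 0.002]
wrist_force: [-10.5, -7.3, 5.3]
opening: 45.5
```

>>> send_rows --motion '[{"slide": [0.0015, 0, 0.0005], "roll": 0, "grip": -0.2}, {"slide": [0, 0, 0.0005], "roll": 0, "grip": -0.2}, {"slide": [-0.001, 0, 0], "roll": 0, "grip": -0.2}, {"slide": [0, 0, 0], "roll": 0, "grip": -0.2}]'

```text
time_s: 21.2
position: [535.4, 219.0, 34.1]
ee_rot: [0.749, -3.048, 0.002]
wrist_force: [-12.0, -5.8, 10.7]
opening: 45.7
```

>>> send_rows --motion '[{"slide": [0, 0, 0], "roll": 0, "grip": 0.4}, {"slide": [0, 0, 0], "roll": 0, "grip": 0.4}, {"slide": [0, 0, 0], "roll": 0, "grip": 0.4}, {"slide": [0, 0, 0], "roll": 0, "grip": 0.4}]'

```text
time_s: 21.6
position: [537.1, 219.8, 33.9]
ee_rot: [-0.75, 3.05, -0.0]
wrist_force: [0.5, 0.3, -0.6]
opening: 59.4
```

>>> send_rows --motion '[{"slide": [0, 0, -0.02], "roll": 0, "grip": 0.4}, {"slide": [0, 0, -0.04], "roll": 0, "grip": 0.4}, {"slide": [0, 0, -0.045], "roll": 0, "grip": 1}, {"slide": [-0.035, 0, -0.02], "roll": 0, "grip": 1}, {"slide": [-0.035, 0, 0], "roll": 0, "grip": 1}, {"slide": [0, 0, 0], "roll": 0, "grip": 1}, {"slide": [0, 0, 0], "roll": 0, "grip": 1}, {"slide": [0, 0, 0], "roll": 0, "grip": 1}]'

```text
time_s: 22.4
position: [598.2, 252.0, 158.6]
ee_rot: [0.75, -3.05, 0.0]
wrist_force: [0.3, -0.2, -1.0]
opening: 85.4
```

```bash
python3 -c "
from h import *
plan(500,200,50,3.6216)
f=shot('wrist','w9'); shot('scene','s9'); shot('top','t9')
cv2.imwrite('pics/w9b.png',cv2.resize(f['img'][0:300,80:480,::-1],(800,600),interpolation=cv2.INTER_CUBIC))"
```

```text
pos [598.2 252.  158.6] yaw -2.6594 slide mm [111.   -0.5 108.7] tilt [-7.e-04 -3.e-04 -1.e+00]
roll 0.0022
```

View pics/w9b.png

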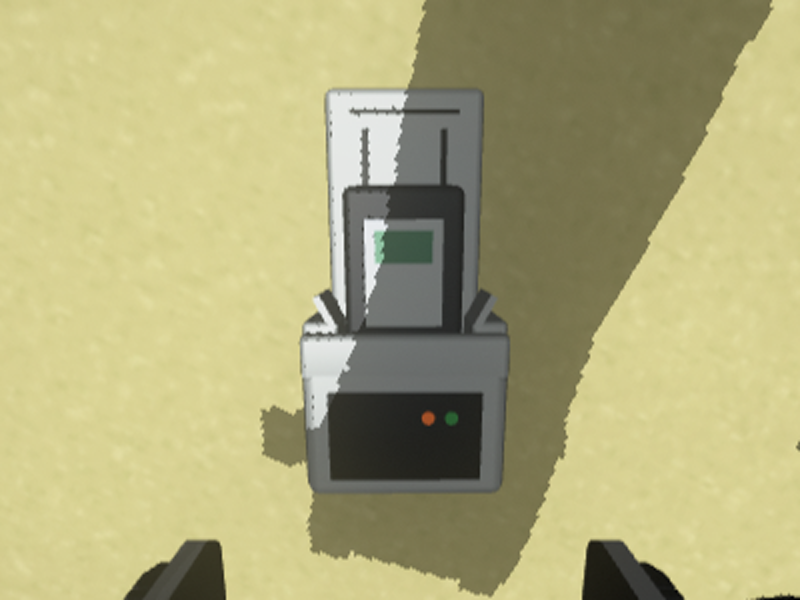

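Picture 10: the pack is centred under the hood. Its rear edge is at y 186 and the tray's rear edge at y 90.

```bash
python3 - <<'E'
from h import *
st=telemetry.get_state(); m=R.from_rotvec(st["ee_rot"]).as_matrix()
c=lambda x,y,z:(m.T@(at("w9",(x/2+80,y/2),z)-st["position"])).round(1)[:2]
for n,x,y,z in [("tray rear",404,90,14),("pack rear top",404,186,42),("pack L",346,192,42),("pack R",464,192,42),("packL front",347,328,42),("packR front",461,328,42),("trL",326,93,14),("trR",483,93,14),("hood edge",404,335,50),("hood edge",404,335,56),("house back",404,492,56)]: print(n,c(x,y,z))
# printer unmoved? compare before/after top views
a,b=cv2.imread("pics/t1.png",0),cv2.imread("pics/t9.png",0)
p=a[230:263,290:372]; q=b[145:275,285:385]
s=a[145:215,305:380]; r_=cv2.matchTemplate(b,s,cv2.TM_CCOEFF_NORMED); print("head match",cv2.minMaxLoc(r_)[1:], "expect (305,145)")
i=cv2.imread("pics/t9.png"); cv2.imwrite("pics/t9b.png",cv2.resize(i,(800,600),interpolation=cv2.INTER_CUBIC))
E
```

```text
tray rear [130.8   0.9]
pack rear top [93.2  0.8]
pack L [ 91.1 -20.8]
pack R [91.1 23.1]
packL front [ 40.7 -21.8]
packR front [40.7 23.4]
trL [129.7 -30.1]
trR [129.7  32.2]
hood edge [39.1  0.8]
hood edge [40.   0.8]
house back [-23.6   0.8]
head match (0.9791188836097717, (156, 345), (305, 145)) expect (305,145)
```

View pics/t9b.png

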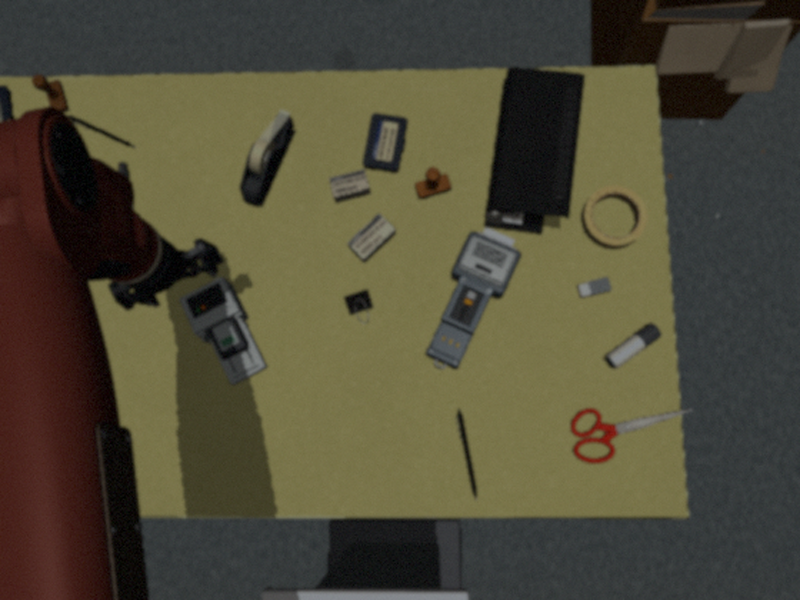

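```bash
python3 -c "
from station import ticket
print(ticket.close_job())"
```

```text
the job is handed in; nothing more can be done
None
```

The battery is in the charger with its contacts under the hood, and I've let go of it and handed the job in. It took about 22.5 s of robot time; `close_job` gives no verdict.

- **Lock:** I slid the switch with the shut fingertips until it hit its end stop. The orange patch showed, and I measured about 11 mm of travel, against 12 mm for fully unlocked.
- **Battery out:** I lifted the battery by its two ends. It came free, with only about its own weight on the wrist.
- **Into the charger:** I laid it in the tray, regripped it by its long sides and slid it in. It stopped after about 45 mm, against 43.7 mm expected, and I pressed it there with about 12 N.

**Last checks:**
- **Battery seating:** The battery's rear edge measured 37.6 mm from the tray's rear edge, where 38 mm means fully home. It is centred between the cheeks. Camera accuracy is about 2 mm, so the push against the stop is the stronger evidence.
- **Printer:** In the overhead picture the printer's head matched its starting position to the pixel.
- **Other items:** By eye, none of the items visible in the overhead picture had moved. The arm hid the far left of the table, so I couldn't check the pens there.

No check failed. The wrist camera reads about 1.5 mm to one side, so I allowed for that when positioning.

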